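Purge stroke on the colour doser

TASK

The rinsed colour doser needs a purge stroke. Carry the steel measuring cup upright and stand it on the doser's drip plate, centred under the spout with its handle pointing away from the doser, and let go; then press the red plunger down to its soft first stop and rest there for a second, press on to the stiff second stop and hold it fully down for a second, and let the plunger come all the way back up. Press gently, never with more than 20 N, and leave the other things on the table where they are.

Things in the scene. Friction and masses are not known exactly. Their poses are not given: they have to be found in the camera images.
- doser: Colour doser fixed to the table: grey foot plate 160 x 96 x 10 mm (x -105 to +55 mm, y -48 to +48), white tank 66 mm wide with blue bands, steel spout in front (-x), blue collar and red plunger on top. Origin: on the table, below the vertical axis shared by tank and plunger; x points to the back, away from the spout.
- tank_top (a point): Middle of the white tank's top, 122 mm above the table, on the plunger's axis. Above it a ribbed blue collar (44 mm wide), screwed to a stroke setting that is not measured, carries the plunger's round flat red head (40 mm wide): at rest its top stands somewhere between 60 and 80 mm above this point.
- spout_tip (a point): Lower open end of the steel spout (10 mm thick tube), 93 mm above the table, 58 mm in front of the plunger's axis. The spout's highest part is 123 mm above the table.
- plunger (a joint): Downward travel of the red plunger to its first stop: 0 = fully up, 0.010 m = at the first stop. Soft spring: 1.5 N to start it, 3 N at the first stop.
- sleeve (a joint): Downward travel of the steel sleeve under the plunger, past the first stop: 0 = not moved, 0.006 m = second stop. The sleeve leaves the first stop only at about 7 N and needs about 11 N to reach the second stop, which is rigid. Both travels spring back by themselves when released.
- drip_spot (a point): Point on top of the foot plate (10 mm above the table) right below the spout's end, at the middle of the round steel drip grid; the cup belongs here. Axes as the doser's.
- cup: Steel measuring cup, open on top, 54 mm wide at the rim, 45 mm high, 80 g or so, with a straight black handle. Origin: centre of its underside. The handle runs along the cup's -x, from 26 to 120 mm from the centre; it is 10 mm wide (y) and 14 mm high, its centre line 34 mm above the cup's underside. Grip it from above about 85 mm from the centre.
- yellow_lid_jar: Bystander: jar of pink sprinkles with yellow lid, 57 mm wide, 90 mm high. Origin: underside centre.
- green_bottle: Bystander: small green colour bottle with white cap, 31 mm wide, 76 mm high. Origin: underside centre.
- nozzle: Bystander: white conical piping nozzle, 32 mm wide, 42 mm high. Origin: underside centre.
- cutter: Bystander: round ring cutter, 68 mm wide, 42 mm high. Origin: underside centre.
- spice_jar: Bystander: spice jar with red cap, 47 mm wide, 97 mm high. Origin: underside centre.
Mind the look-alikes: they are no part of the job. What is shaped like the cup but yellow is not meant.

How it is judged:
On the way, in this order (a step that is already met when the one before it is completed fails the run):
1. the cup stands upright under the spout, within 15 mm of the drip spot, handle away from the doser (within 0.5 rad), and is released (horizontal distance between cup and drip_spot below 0.015 m and angle between cup's own z axis and vertical below 0.1 rad and z of cup in the frame of drip_spot below 0.004 m and angle between the x axis of cup and the x axis of doser, either way round below 0.5 rad and x of cup in the frame of doser below -0.03 m and contact force between the fingers and cup below 0.05 N), for 0.2 s.
2. the plunger rests at its first stop (at least 8.5 mm down, sleeve less than 1.2 mm) for 0.5 s (value of joint plunger above 0.0085 m and value of joint sleeve below 0.0012 m), for 0.5 s.
3. the plunger is held at the second stop (sleeve at least 5.2 mm down) for 0.5 s (value of joint plunger above 0.0085 m and value of joint sleeve above 0.0052 m), for 0.5 s.
At the end, for the whole second after the job is handed in: The cup stands upright at rest on the foot plate within 15 mm of the drip spot, its handle within 0.5 rad of straight away from the doser, and the plunger is back up (plunger within 1.5 mm, sleeve within 1 mm of 0) (horizontal distance between cup and drip_spot below 0.015 m and angle between cup's own z axis and vertical below 0.1 rad and z of cup in the frame of drip_spot below 0.004 m and angle between the x axis of cup and the x axis of doser, either way round below 0.5 rad and value of joint plunger below 0.0015 m and value of joint sleeve below 0.001 m and linear speed of cup below 0.02 m/s); the robot touches nothing.
It fails at once if the plunger is pressed with more than 20 N (contact force between anything else and plunger above 20 N).
It fails at once if the cup is tipped by more than 0.5 rad (angle between cup's own z axis and vertical above 0.5 rad).
It fails at once if a bystander is moved by more than 20 mm (distance of any of yellow_lid_jar, green_bottle, nozzle, cutter, spice_jar from where it was at the start of the episode above 0.02 m).
It also fails if it takes over 72 s, if anything falls off the work surface, if the arm or the gripper's body presses on something with over 40 N, if the wrist force passes 120 N, or if a joint passes its speed limit or range.

ROBOT

A 6-joint arm with a two-finger parallel gripper is mounted at the origin on a cart in front of the work surface, level with it; the furniture and walls round the work are solid. World frame = base frame: x ahead of the robot, y to its left, z up, the work surface at z = 0. Lengths are in m, angles in rad, forces in N, time in s.
With the tool pointing down it reaches from about 0.275 to 0.875 m from the base axis. Payload 12.5 kg.
Tool frame: the origin (TCP) lies at the very end of the fingers, on their centre line; the grasp point (between the pads) lies 19 mm behind it; z points along the fingers, y is the line along which they close (so a half turn about z gives the same grasp; the last joint's range is limited). The gripper opens to 85 mm and grips with 20 to 120 N. Pads are 22 mm wide; open, the fingers measure 114 mm over their backs; the gripper's body (76 mm by 85 mm) begins 54 mm behind the grasp point. The pads swing forward as they close: fully open they stand 13 mm farther back than shut.
Start: joints at [1.25, 0.351, 1.652, -0, 1.139, -0.085], TCP at [0.128, 0.535, 0.231] pointing down, gripper open.
Joint ranges: [-2.75, 2.75], [-0.79, 2.1], [0.01, 2.65], [-1.57, 4.71], [0.07, 3.14], [-2.87, 2.87]. Speed limits (rad/s): [2.22, 2.22, 2.79, 3.14, 3.14, 3.14].

INTERFACE

Orientations are given as a 3x3 rotation matrix whose columns are the frame's x, y, z axes.
In Python, from bench import manip gives the robot as it stands. Calls block until the motion is done:
- manip.move_ptp(position, orientation): joint-space move of the TCP to a pose.
- manip.move_l(position, attitude=None, max_speed=0.15): straight line of the TCP; attitude=None keeps the orientation; max_speed is the mean speed in m/s.
- manip.move_j(angles): joint-space move.
- manip.set_gripper(opening, effort=None): opening from 0.0 (shut) to 1.0 (fully open); effort is the grip in N (None keeps the last); returns when the fingers have stopped.
- manip.dwell(seconds).
- manip.inverse_kinematics(position, orientation): joint angles nearest the present ones, or None.
- manip.grab_frame(name): name is "side" or "top"; returns (picture, depth): 480x640x3 uint8, red, green, blue; 480x640 float32, m along the optical axis (not along the pixel's ray), 0 where there is no reading.
- manip.get_calibration(name): a dict with "camera_matrix" (3x3 intrinsics, pixels), "R" (3x3) and "t" (3): a world point X has camera coordinates R X + t. Camera axes: x right, y down, z forward; pixel columns grow to the right and rows downward; lengths in m; the calibration is good to about 2 mm. A picture is of the moment at which its call begins. get_calibration takes no time and is no camera call.
A pose or a line that the arm cannot do raises manip.Unreachable and nothing moves.
- manip.sign_off(): hands the job in; it is judged then, once.
Trained networks look in the newest picture that a camera, given by its name, has taken for a name from the list of things; names that differ only in an ending like _2 or _b are one class to them, and where a whole thing is asked for, a point or a joint stands for the part that bears it (a point fixed in the world has none). Each returns a list of dicts, best first, with "confidence" (0 to 1); they miss things now and then, are a little off and sometimes report something else, mostly with a low value. They report only what shows in the picture. A call takes as long as a camera call. They do not tell look-alikes from the thing itself.
- manip.look_for(camera, name): "at" ([x, y, z] in m, in world coordinates, good to about 4 mm: the middle of the surface that is visible of it).
Readings, each from a call of its own:
- manip.current_time(): time.
- manip.current_qpos(): joint angles.
- manip.current_joint_vel(): joint speeds.
- manip.current_joint_torque(): joint torques, N m.
- manip.current_ee_pos(): TCP position.
- manip.current_tcp_rot(): TCP orientation.
- manip.current_force(): force on the tool from outside, world axes, zero at the start.
- manip.current_ft_torque(): the same for the moment, N m.
- manip.current_grip_width(): opening from 0.0 (shut) to 1.0 (fully open).
- manip.current_grip_force(): force on a finger pad.
Only numpy, scipy, OpenCV 4.12 (cv2) and the standard library are available. Lean on these libraries where they do the work, as an engineer would, in place of code of your own. Each camera call takes 0.05 s, during which the arm holds its last target. There are 200 camera calls.

## Working session

There is one attempt and no reset: what is moved stays moved. The work goes in short steps, each a Python script; the robot and the scene stay as the last script left them, time stands still between calls to the robot, and variables do not carry over. Pictures are saved under pics/ and viewed, at most 10 in all, crops included, and the job is handed in when it is done.

```bash
mkdir -p pics; cat > h.py <<'E'
from bench import manip
import numpy as np, cv2
def snap(c,fn=None):
    p,d=manip.grab_frame(c)
    if fn: cv2.imwrite(fn,p[:,:,::-1])
    return p,d
def cloud(c,d):
    k=manip.get_calibration(c);K=np.array(k["camera_matrix"]);R=np.array(k["R"]);t=np.array(k["t"])
    v,u=np.mgrid[:480,:640]
    P=np.stack([(u-K[0,2])/K[0,0]*d,(v-K[1,2])/K[1,1]*d,d],-1)
    return (P-t)@R
def proj(c,X):
    k=manip.get_calibration(c);x=np.array(k["camera_matrix"])@(np.array(k["R"])@X+np.array(k["t"]));return x[:2]/x[2]
E
python3 - <<'E'
from h import *
np.set_printoptions(precision=4,suppress=True)
for c in("side","top"):
    p,d=snap(c,f"pics/{c}0.png"); np.savez(f"{c}0.npz",p=p,d=d,P=cloud(c,d))
    k=manip.get_calibration(c);print(c,"cam at",-np.array(k["R"]).T@np.array(k["t"]))
    for n in("doser","tank_top","spout_tip","plunger","drip_spot","cup","yellow_lid_jar","green_bottle","nozzle","cutter","spice_jar"):
        for r in manip.look_for(c,n)[:3]: print(n,np.array(r["at"]),round(r["confidence"],2),proj(c,np.array(r["at"])).astype(int))
print(manip.current_time(),manip.current_force())
E
```

```text
side cam at [1.3146 0.8357 0.7008]
doser [0.6517 0.0147 0.0229] 0.64 [310 266]
tank_top [0.642 0.017 0.019] 0.93 [313 266]
spout_tip [0.6465 0.0188 0.0178] 0.72 [312 267]
plunger [ 0.638  -0.0013  0.1946] 0.68 [307 198]
drip_spot [0.6461 0.0178 0.0241] 0.69 [312 265]
cup [0.5    0.3756 0.0336] 0.95 [474 303]
cup [ 0.6374 -0.001   0.1948] 0.72 [307 198]
cup [0.4259 0.274  0.0312] 0.42 [455 271]
yellow_lid_jar [ 0.5221 -0.2388  0.0523] 0.84 [287 205]
green_bottle [ 0.7257 -0.1671  0.0337] 0.84 [242 245]
nozzle [0.7065 0.1881 0.0169] 0.72 [342 310]
cutter [ 0.5219 -0.2376  0.0516] 0.39 [287 206]
spice_jar [ 0.7317 -0.2529  0.0718] 0.83 [220 221]
spice_jar [0.6505 0.017  0.0222] 0.65 [311 266]
top cam at [0.5121 0.0088 1.5129]
doser [0.6062 0.0108 0.0115] 0.56 [324 228]
tank_top [0.5988 0.0077 0.0119] 0.58 [325 231]
spout_tip [0.6018 0.0097 0.0113] 0.94 [324 230]
plunger [ 0.7215 -0.2616  0.0904] 0.73 [436 176]
drip_spot [0.6041 0.0103 0.0095] 0.73 [324 229]
cup [0.4903 0.3792 0.0331] 0.82 [178 276]
cup [0.4949 0.263  0.0329] 0.64 [224 274]
cup [0.6028 0.0045 0.0138] 0.46 [326 229]
yellow_lid_jar [ 0.5096 -0.2456  0.0873] 0.75 [432 264]
yellow_lid_jar [0.6011 0.0124 0.008 ] 0.47 [323 230]
green_bottle [ 0.7169 -0.1672  0.0484] 0.51 [395 181]
nozzle [0.6987 0.182  0.0183] 0.53 [256 193]
nozzle [0.4968 0.2621 0.0313] 0.29 [224 273]
cutter [0.6767 0.2948 0.0307] 0.76 [211 202]
cutter [0.5999 0.007  0.0117] 0.19 [325 230]
spice_jar [0.6944 0.1797 0.0225] 0.71 [256 194]
1.2 [-0.0571  0.3193  0.3874]
```

View pics/side0.png

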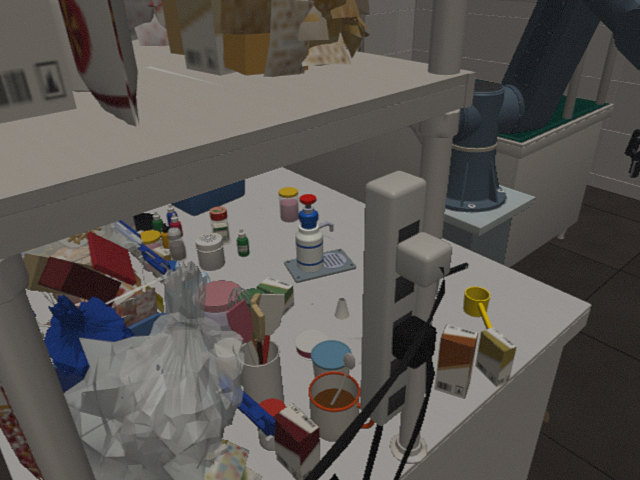

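View pics/top0.png

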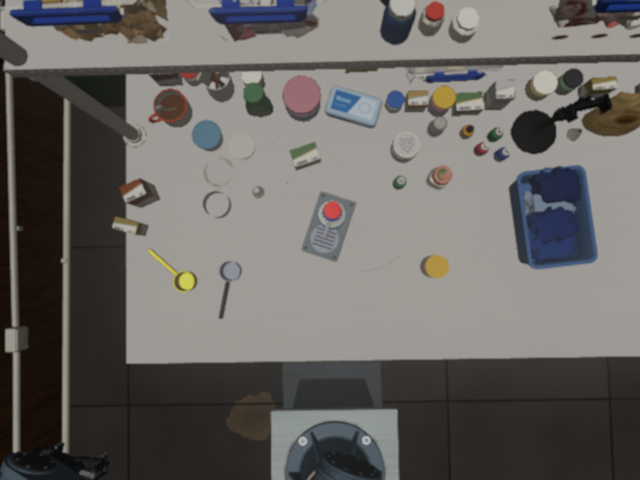

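The top view shows the steel cup at about (231,271) with its handle running to (222,316). The yellow look-alike is at (185,281), and the doser at (328,226) with its red head at (332,210). In the side view the post hides the steel cup except for the handle's end near (455,268). The red head is at (308,199) and the spout at (328,227).

```bash
python3 - <<'E'
from h import *
np.set_printoptions(precision=4,suppress=True)
T=np.load("top0.npz");S=np.load("side0.npz")
def hsv(p): return cv2.cvtColor(p,cv2.COLOR_RGB2HSV)
# cup from top
P=T["P"];p=T["p"];h=hsv(p)
r=(slice(250,325),slice(205,245))
m=P[r][...,2]>0.018
q=P[r][m];hh=h[r][m]
print("cup region n",len(q),"z pct",np.percentile(q[:,2],[5,25,50,75,95]))
v=hh[:,2];hd=q[(q[:,0]<0.455)]
print("handle n",len(hd),"mean",hd.mean(0),"x range",hd[:,0].min(),hd[:,0].max())
_,_,V=np.linalg.svd(hd[:,:2]-hd[:,:2].mean(0));print("handle dir",V[0])
cp=q[q[:,0]>0.462];print("cup pts",cp.mean(0),cp.min(0),cp.max(0)); 
rim=cp[cp[:,2]>0.036].astype(np.float32);print("rim circle",cv2.minEnclosingCircle(rim[:,:2]),rim[:,2].mean(),len(rim))
# side handle
Ps=S["P"];m=(np.abs(Ps[...,0]-0.45)<0.12)&(np.abs(Ps[...,1]-0.275)<0.06)&(Ps[...,2]>0.015)&(Ps[...,2]<0.08)
print("side handle n",m.sum(),Ps[m].min(0),Ps[m].max(0),np.median(Ps[m],0))
# red head
for n,D,reg in(("top",T,(slice(190,230),slice(310,355))),("side",S,(slice(185,215),slice(290,330)))):
    a=hsv(D["p"])[reg];X=D["P"][reg]
    m=((a[...,0]<8)|(a[...,0]>172))&(a[...,1]>150)&(X[...,2]>0.1)
    Z=X[m];top=Z[Z[:,2]>np.percentile(Z[:,2],90)-0.006]
    print(n,"red n",len(Z),"z",np.percentile(Z[:,2],[5,25,50,75,90,98]),"circle",cv2.minEnclosingCircle(top[:,:2].astype(np.float32)),top.mean(0))
# foot plate
P=T["P"];h=hsv(T["p"])
x=P[185:270,295:365];m=(x[...,2]>0.005)
c=[cv2.minAreaRect(x[m][:,:2].astype(np.float32))];print("plate rect",c,cv2.boxPoints(c[0]).round(4).tolist())
# spout / top-of-cloud by height in top view
for n,D in(("top",T),("side",S)):
    X=D["P"];g=(np.hypot(X[...,0]-0.61,X[...,1]-0.005)<0.1)
    for lo,hi in((.006,.016),(.08,.1),(.1,.117),(.117,.127),(.127,.16),(.16,.22)):
        k=g&(X[...,2]>lo)&(X[...,2]<hi)
        if k.sum(): print(n,lo,hi,k.sum(),X[k].mean(0),X[k].min(0)[:2],X[k].max(0)[:2])
# shelf
for X in (T["P"],S["P"]):
    k=(X[...,2]>0.25)&(X[...,0]>0.3)&(X[...,0]<1.3)&(abs(X[...,1])<0.6); print("high stuff",k.sum(),X[k].min(0),X[k].max(0))
cv2.imwrite("pics/crop0.png",np.hstack([cv2.resize(T["p"][180:330,200:370,::-1],(425,375),interpolation=cv2.INTER_CUBIC),cv2.resize(S["p"][180:300,270:370,::-1],(312,375),interpolation=cv2.INTER_CUBIC)]))
E
```

```text
cup region n 326 z pct [0.0232 0.0354 0.0399 0.0431 0.0487]
handle n 125 mean [0.4213 0.2673 0.0388] x range 0.38844722373685125 0.45356014874627737
handle dir [-0.9794  0.2019]
cup pts [0.4997 0.244  0.1008] [0.4627 0.0088 0.018 ] [0.5302 0.277  1.5129]Traceback (most recent call last):
  File "<stdin>", line 15, in <module>
cv2.error: OpenCV(4.12.0) /io/opencv/modules/imgproc/src/shapedescr.cpp:201: error: (-215:Assertion failed) count >= 0 && (depth == CV_32F || depth == CV_32S) in function 'minEnclosingCircle'
```

```bash
cat > m.py <<'E'
from h import *
np.set_printoptions(precision=4,suppress=True)
T=np.load("top0.npz");S=np.load("side0.npz")
def hsv(p): return cv2.cvtColor(p,cv2.COLOR_RGB2HSV)
circ=lambda a:cv2.minEnclosingCircle(np.ascontiguousarray(a[:,:2],np.float32))
P=T["P"];q=P[250:325,205:245].reshape(-1,3);q=q[(q[:,2]>0.018)&(q[:,2]<0.1)]
cp=q[q[:,0]>0.462];print("cup pts",cp.mean(0),cp.min(0),cp.max(0))
rim=cp[cp[:,2]>0.036];print("rim",circ(rim),rim[:,2].mean(),len(rim))
Ps=S["P"];m=(np.abs(Ps[...,0]-0.45)<0.12)&(np.abs(Ps[...,1]-0.275)<0.06)&(Ps[...,2]>0.015)&(Ps[...,2]<0.08)
print("side handle n",m.sum(),Ps[m].min(0),Ps[m].max(0),np.median(Ps[m],0))
for n,D,reg in(("top",T,(slice(190,230),slice(310,355))),("side",S,(slice(185,215),slice(290,330)))):
    a=hsv(D["p"])[reg];X=D["P"][reg]
    m=((a[...,0]<8)|(a[...,0]>172))&(a[...,1]>150)&(X[...,2]>0.1)&(X[...,2]<0.3)
    Z=X[m];top=Z[Z[:,2]>np.percentile(Z[:,2],90)-0.008]
    v,u=np.nonzero(m);print(n,"red n",len(Z),"pix",u.mean()+reg[1].start,v.mean()+reg[0].start,"z",np.percentile(Z[:,2],[5,25,50,75,90,98]),"circle",circ(top),top.mean(0))
x=P[185:270,295:365];m=(x[...,2]>0.005)&(x[...,2]<0.02)
c=cv2.minAreaRect(np.ascontiguousarray(x[m][:,:2],np.float32));print("plate rect",c,cv2.boxPoints(c).round(4).tolist())
for n,D in(("top",T),("side",S)):
    X=D["P"];g=(np.hypot(X[...,0]-0.61,X[...,1]-0.005)<0.1)
    for lo,hi in((.006,.016),(.08,.1),(.1,.117),(.117,.127),(.127,.16),(.16,.22)):
        k=g&(X[...,2]>lo)&(X[...,2]<hi)
        if k.sum(): print(n,lo,hi,k.sum(),X[k].mean(0),X[k].min(0)[:2],X[k].max(0)[:2])
for D in (T,S):
    X=D["P"];k=(D["d"]>0)&(X[...,2]>0.25)&(X[...,0]>0.3)&(X[...,0]<1.3)&(abs(X[...,1])<0.6); print("high stuff",k.sum(),X[k].min(0) if k.any() else '',np.percentile(X[k],1,axis=0))
cv2.imwrite("pics/crop0.png",np.hstack([cv2.resize(T["p"][180:330,200:370,::-1],(425,375),interpolation=cv2.INTER_CUBIC),cv2.resize(S["p"][180:300,270:370,::-1],(312,375),interpolation=cv2.INTER_CUBIC)]))
E
python3 m.py
```

```text
cup pts [0.4991 0.2544 0.038 ] [0.4627 0.224  0.018 ] [0.5302 0.277  0.0532]
rim ((0.49640241265296936, 0.2523668706417084), 0.03482762724161148) 0.04294258809419203 123
side handle n 149 [0.3909 0.2646 0.0151] [0.504  0.2824 0.0445] [0.4239 0.2741 0.037 ]
top red n 189 pix 332.0846560846561 209.84126984126985 z [0.1921 0.1943 0.1961 0.1981 0.1996 0.2014] circle ((0.6353654265403748, -0.007563617546111345), 0.017637409269809723) [ 0.6357 -0.0079  0.1964]
side red n 128 pix 307.578125 198.703125 z [0.1899 0.1944 0.1958 0.1965 0.1971 0.1978] circle ((0.6371811032295227, -0.001226831809617579), 0.020099764689803123) [0.6396 0.0003 0.1953]
plate rect ((0.6098811030387878, -0.002499684691429138), (0.17593133449554443, 0.21471306681632996), 88.65769958496094) [[0.5005000233650208, -0.08789999783039093], [0.7150999903678894, -0.09300000220537186], [0.7192999720573425, 0.08290000259876251], [0.5045999884605408, 0.08799999952316284]]
top 0.006 0.016 1492 [0.6029 0.0049 0.0104] [ 0.5129 -0.0904] [0.7066 0.1031]
top 0.08 0.1 75 [ 0.629  -0.0055  0.0942] [ 0.604  -0.0376] [0.6687 0.0254]
top 0.1
[... 199 characters left out ...]
 -0.0288] [0.6455 0.015 ]
top 0.16 0.22 258 [ 0.636  -0.0063  0.195 ] [ 0.617  -0.0255] [0.6557 0.015 ]
side 0.006 0.016 1027 [0.6163 0.0166 0.0106] [ 0.525  -0.0655] [0.7036 0.0747]
side 0.08 0.1 230 [0.6514 0.0139 0.0904] [ 0.5807 -0.0265] [0.6739 0.0306]
side 0.1 0.117 240 [0.6394 0.011  0.1077] [ 0.5791 -0.0261] [0.6691 0.0279]
side 0.117 0.127 141 [0.6345 0.008  0.1213] [ 0.5822 -0.0237] [0.662  0.0219]
side 0.127 0.16 251 [0.6466 0.006  0.1463] [ 0.6156 -0.0229] [0.6613 0.021 ]
side 0.16 0.22 261 [0.6413 0.0003 0.1836] [ 0.6175 -0.0222] [0.6582 0.0169]
high stuff 45892 [ 0.7997 -0.5758  0.2503] [ 0.8321 -0.5101  0.3069]
high stuff 117621 [ 0.8358 -0.0563  0.25  ] [0.8564 0.1634 0.2542]
```

View pics/crop0.png

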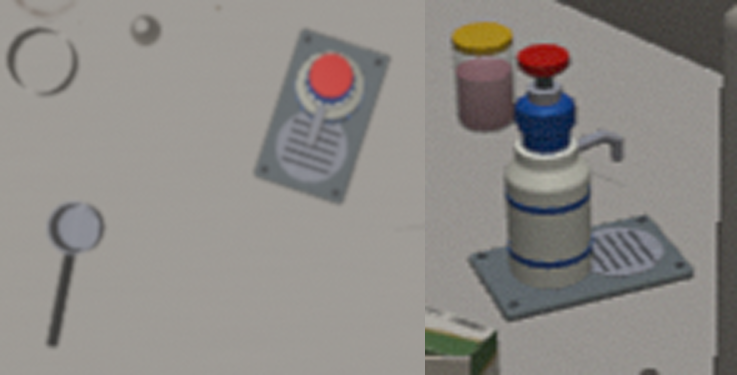

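The crops show the steel cup, its straight black handle, and the doser with the spout facing the robot and slightly to its left. The drip grid's centre is at top pixel ≈(325,238). Next I fit the foot plate for yaw, compare the two views, and grasp.

```bash
cat >> h.py <<'E'
def rot(yaw,s=1):
    x=s*np.array([np.cos(yaw),np.sin(yaw),0]);z=np.array([0,0,-1.]);return np.stack([x,np.cross(z,x),z],1)
def pix2plane(c,uv,z):
    k=manip.get_calibration(c);K=np.array(k["camera_matrix"]);R=np.array(k["R"]);o=-R.T@np.array(k["t"])
    d=R.T@np.linalg.inv(K)@np.array([uv[0],uv[1],1.]);return o+d*(z-o[2])/d[2]
E
cat > plan.py <<'E'
from h import *
np.set_printoptions(precision=4,suppress=True)
T=np.load("top0.npz");S=np.load("side0.npz")
g=T["p"][185:270,295:365].astype(int).max(2)
bg=np.median(g);m=(g<bg-25).astype(np.uint8)
m=cv2.morphologyEx(m,cv2.MORPH_CLOSE,np.ones((3,3)))
n,l,st,_=cv2.connectedComponentsWithStats(m);i=1+st[1:,4].argmax()
v,u=np.nonzero(l==i)
W=np.array([pix2plane("top",(a+295,b+185),.01)[:2] for a,b in zip(u,v)],np.float32)
c=cv2.minAreaRect(W);b=cv2.boxPoints(c)
e=[b[1]-b[0],b[2]-b[1]];e=max(e,key=np.linalg.norm);e=e/np.linalg.norm(e);e=e*np.sign(e[0])
yaw=np.arctan2(e[1],e[0]);ax=np.array(c[0])+0.025*e
print("plate",c,"yaw",yaw,"axis from plate",ax,"from grid",pix2plane("top",(324.8,238.4),.01)[:2]+.058*e)
print("head top view",pix2plane("top",(332.08,209.84),.196)[:2],"side",pix2plane("side",(307.6,197.2),.196)[:2])
print(manip.current_tcp_rot())
cup=np.array([.4975,.2525]);cy=np.arctan2(-.2019,.9794);gr=cup-.085*np.array([np.cos(cy),np.sin(cy)])
for s in(1,-1): print(s,gr,manip.inverse_kinematics([*gr,.1],rot(cy,s)),manip.inverse_kinematics([.45,.06,.03],rot(yaw,s)),manip.inverse_kinematics([.636,-.005,.2],rot(yaw,s)))
E
python3 plan.py
```

```text
plate ((0.612083911895752, -2.5197863578796387e-05), (0.09553955495357513, 0.16021917760372162), 70.51292419433594) yaw -0.34011373 axis from plate [ 0.6357 -0.0084] from grid [ 0.6352 -0.0094]
head top view [ 0.6355 -0.0077] side [ 0.6362 -0.0038]
[[-0.9723  0.2336 -0.    ]
 [ 0.2336  0.9723 -0.    ]
 [-0.     -0.     -1.    ]]
1 [0.4143 0.2697] [ 0.4828  0.4391  1.9048 -0.      0.7977  2.2569] [ 0.0299  0.5202  2.0324 -0.      0.589   1.9409] [-0.081   0.5372  1.4452 -0.      1.1592  1.8299]
-1 [0.4143 0.2697] [ 0.4828  0.4391  1.9048 -0.      0.7977 -0.8847] [ 0.0299  0.5202  2.0324 -0.      0.589  -1.2007] [-0.081   0.5372  1.4452 -0.      1.1592 -1.3117]
```

```bash
cat >> h.py <<'E'
AX=np.array([.6358,-.007]);YAW=-.338;E_=np.array([np.cos(YAW),np.sin(YAW)])
CUP=np.array([.4975,.2525]);CY=np.arctan2(-.2019,.9794);GR=CUP-.085*np.array([np.cos(CY),np.sin(CY)])
E
python3 - <<'E'
from h import *
np.set_printoptions(precision=4,suppress=True)
R=rot(CY,-1)
manip.move_ptp([*GR,.12],R)
manip.set_gripper(.6,60)
manip.move_l([*GR,.015],max_speed=.12)
manip.set_gripper(0,60)
print(manip.current_grip_width(),manip.current_grip_force(),manip.current_force())
manip.move_l([*GR,.045],max_speed=.1)
print(manip.current_grip_width(),manip.current_grip_force(),manip.current_force(),manip.current_time())
p,d=snap("top");q,_=snap("side")
cv2.imwrite("pics/g1.png",np.hstack([cv2.resize(p[240:340,190:290,::-1],(400,400)),cv2.resize(q[230:330,400:500,::-1],(400,400))]))
E
```

```text
0.10530345591394216 61.60704731941223 [-0.3023 -0.6997  1.6203]
0.10336435606743559 61.172404289245605 [-0.1463 -0.2769 -0.8324] 5.0583
```

View pics/g1.png

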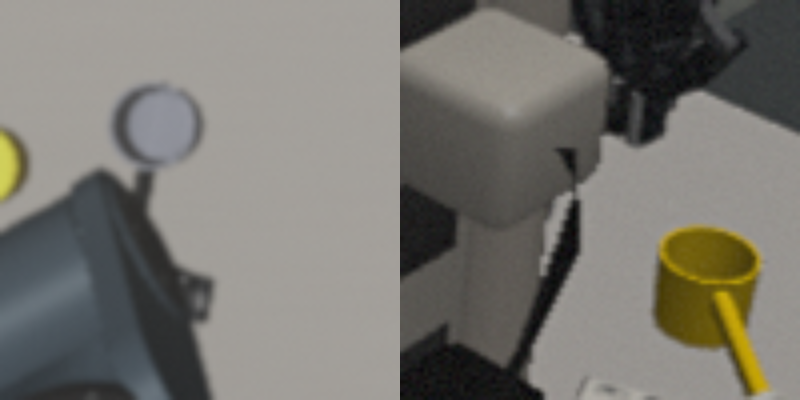

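The steel cup hangs level in the gripper, with its rim centre at top pixel ≈(229.5,270.7). The yellow cup has not moved. Now I carry it low to the plate's front, in along the doser's axis, and set it down.

```bash
python3 - <<'E'
from h import *
np.set_printoptions(precision=4,suppress=True)
c=pix2plane("top",(229.5,270.75),.073)[:2]; o=c-GR; u=np.array([np.cos(CY),np.sin(CY)])
print("cup offset along/lateral",o@u,u[0]*o[1]-u[1]*o[0])
D=.085+.5*(np.clip(o@u,.075,.095)-.085)
R=rot(YAW,-1)
tgt=lambda d:AX-(d+D)*E_
manip.move_l([*tgt(.175),.05],R,max_speed=.15)
manip.move_l([*tgt(.058),.042],R,max_speed=.1)
manip.dwell(.2)
f0=manip.current_force()
p,d=snap("top");q,_=snap("side")
cv2.imwrite("pics/g2.png",np.hstack([cv2.resize(p[180:290,280:390,::-1],(400,400)),cv2.resize(q[190:290,280:380,::-1],(400,400))]))
print(f0,manip.current_ee_pos(),tgt(.058),manip.current_time())
E
```

```text
cup offset along/lateral 0.09279414793454085 -0.00774438189386031
[-14.8194   5.1845   2.3686] [0.4938 0.0422 0.0409] [0.4972 0.0417] 8.2083
```

View pics/g2.png

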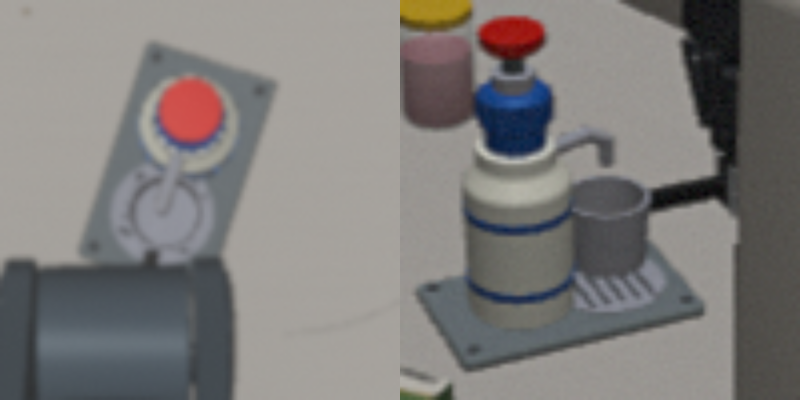

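The cup is under the spout in both views, but the −15 N reading means its rim touches the tank (33 + 27 = 60 mm, more than 58). I back off about 4 mm, lower until contact, and release.

```bash
python3 - <<'E'
from h import *
np.set_printoptions(precision=4,suppress=True)
xy=AX-.1545*E_
manip.move_l([*xy,.042],max_speed=.05); manip.dwell(.2)
f0=manip.current_force();print(f0,manip.current_ee_pos())
z=.031; manip.move_l([*xy,z],max_speed=.05)
while z>.020:
    f=manip.current_force()
    if f[2]-f0[2]>2.5: break
    z-=.001; manip.move_l([*xy,z],max_speed=.03)
print("down",z,f,manip.current_ee_pos())
manip.set_gripper(.35); manip.dwell(.3)
print(manip.current_force(),manip.current_grip_force(),manip.current_time())
p,d=snap("top");q,_=snap("side")
cv2.imwrite("pics/g3.png",np.hstack([cv2.resize(p[180:290,280:390,::-1],(400,400)),cv2.resize(q[190:290,280:380,::-1],(400,400))]))
E
```

```text
[ 0.2206 -0.8315 -1.4359] [0.4904 0.0441 0.0421]
down 0.024999999999999994 [-0.5156  0.8979  2.661 ] [0.4901 0.0442 0.0251]
[ 0.9809 -0.4931 -0.3272] 0.0 11.2083
```

View pics/g3.png

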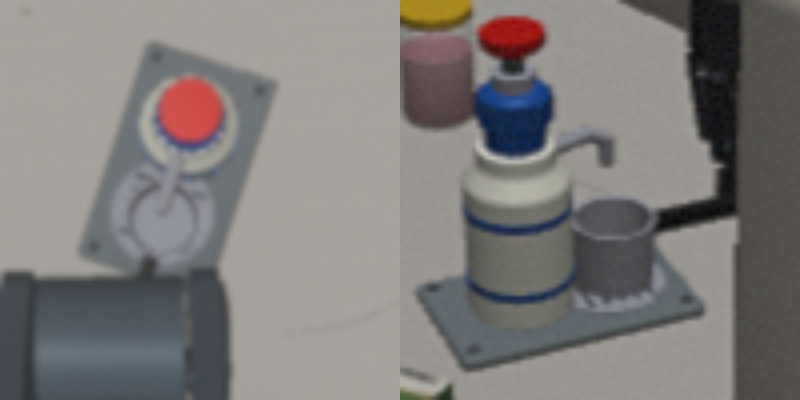

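The cup stands on the grid under the spout, at about (163,217) in the left crop, with its handle towards the robot. It is released (grip force 0). I retreat straight up, hover over the plunger, and check the cup and the force noise.

```bash
python3 - <<'E'
from h import *
np.set_printoptions(precision=4,suppress=True)
xy=manip.current_ee_pos()[:2]
manip.move_l([*xy,.10],max_speed=.08); manip.move_l([*xy,.26],max_speed=.2)
p,d=snap("top"); np.savez("top1.npz",p=p,P=cloud("top",d))
P=cloud("top",d);S=AX-.058*E_
k=(np.hypot(P[...,0]-S[0],P[...,1]-S[1])<.05)&(P[...,2]>.035)&(P[...,2]<.075)&(p.max(2)<175)
print("cup pts",k.sum(),cv2.minEnclosingCircle(np.ascontiguousarray(P[k][:,:2],np.float32)),"spot",S)
manip.set_gripper(0,60)
manip.move_l([*AX,.225],rot(YAW,-1),max_speed=.2)
manip.dwell(.3)
t=manip.current_time();F=[manip.current_force()[2] for _ in range(20)];print("force",np.mean(F),np.std(F),F[:4],manip.current_time()-t,t,manip.current_ee_pos())
cv2.imwrite("pics/g4.png",cv2.resize(p[180:290,280:390,::-1],(500,500)))
E
```

```text
cup pts 118 ((0.5835171937942505, 0.009915303438901901), 0.041991811245679855) spot [0.5811 0.0122]
force -0.257210432175608 5.551115123125783e-17 [np.float64(-0.2572104321756081), np.float64(-0.2572104321756081), np.float64(-0.2572104321756081), np.float64(-0.2572104321756081)] 0.0 15.0333 [ 0.6356 -0.0068  0.2254]
```

View pics/g4.png

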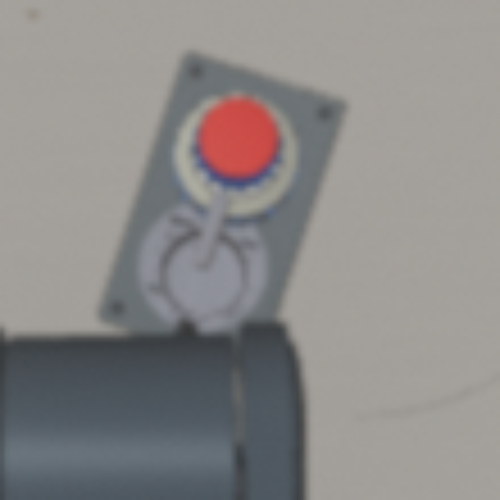

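The cup is still under the spout after release, centred at about (206,272) in the crop, with its handle pointing to the front. Now the press: stepwise, force-guided, using averaged readings.

```bash
cat > press.py <<'E'
from h import *
np.set_printoptions(precision=3,suppress=True)
def F(n=8):
    r=[]
    for _ in range(n): manip.dwell(.02); r.append(manip.current_force()[2])
    return np.mean(r)
log=[]
def go(z,n=8,v=.03):
    manip.move_l([*AX,z],max_speed=v); f=F(n)-f0; log.append((z,manip.current_ee_pos()[2],f)); return f
f0=F(15); print("f0",f0)
z=.203; f=go(z,v=.06)
while f<1.2 and z>.180: z-=.001; f=go(z,5)
zc=z; print("contact",z,f)
# soft range: to about first stop
while f<4.2 and z>zc-.0135:
    z-=.001 if z>zc-.0075 else .0005; f=go(z,5)
    if f>9: break
print("first stop?",z,f,manip.current_time())
manip.dwell(1.0)
print(F()-f0, manip.current_ee_pos(),manip.current_time())
for l in log: print("%.4f %.4f %.2f"%l)
E
python3 press.py
```

```text
f0 0.054085703151142674
contact 0.193 1.6836400893647483
first stop? 0.185 6.734883912053456 21.9333
6.641828872931237 [ 0.636 -0.007  0.186] 23.0667
0.2030 0.2033 0.23
0.2020 0.2021 -0.36
0.2010 0.2010 0.05
0.2000 0.2000 -0.27
0.1990 0.1990 0.38
0.1980 0.1980 0.24
0.1970 0.1970 -0.40
0.1960 0.1960 0.04
0.1950 0.1951 1.18
0.1940 0.1940 1.08
0.1930 0.1930 1.68
0.1920 0.1920 1.76
0.1910 0.1910 2.02
0.1900 0.1900 1.85
0.1890 0.1890 2.36
0.1880 0.1880 2.89
0.1870 0.1870 2.95
0.1860 0.1860 2.66
0.1850 0.1855 6.73
```

First stop found: ee z = 0.1855, about 10 mm below first contact at 0.1955, at 6.7 N, and rested there for 1 s. Now on to the second stop.

```bash
cat > press2.py <<'E'
from h import *
def F(n=5):
    r=[]
    for _ in range(n): manip.dwell(.02); r.append(manip.current_force()[2])
    return np.mean(r)
f0=.054
for z in list(np.arange(.1845,.1804,-.0005))+list(np.arange(.1803,.1770,-.00025)):
    manip.move_l([*AX,z],max_speed=.02); f=F()-f0; e=manip.current_ee_pos()[2]; print("%.4f %.4f %.2f"%(z,e,f))
    if f>13: break
manip.dwell(1.0); print("held",F()-f0,manip.current_ee_pos()[2],manip.current_time())
E
python3 press2.py
```

```text
0.1845 0.1850 6.64
0.1840 0.1846 7.28
0.1835 0.1841 7.49
0.1830 0.1837 7.94
0.1825 0.1832 8.64
0.1820 0.1828 8.78
0.1815 0.1823 8.76
0.1810 0.1819 9.05
0.1805 0.1814 9.29
0.1803 0.1812 9.43
0.1800 0.1810 9.58
0.1798 0.1808 10.11
0.1795 0.1806 10.00
0.1793 0.1803 10.28
0.1790 0.1801 10.36
0.1788 0.1799 10.16
0.1785 0.1798 11.79
0.1783 0.1798 13.58
held 13.024467182054762 0.1797408147762728 30.15
```

The second stop is reached: it is rigid at z = 0.1798, and I held 13 N for 1 s. I release the plunger, withdraw, and check.

```bash
python3 - <<'E'
from h import *
np.set_printoptions(precision=4,suppress=True)
manip.move_l([*AX,.20],max_speed=.03)
manip.move_l([*AX,.28],max_speed=.15)
manip.move_j([1.25,.351,1.652,0,1.139,-.085]); manip.dwell(.3)
p,d=snap("top");q,e=snap("side")
P=cloud("side",e)[185:215,290:330];a=cv2.cvtColor(q[185:215,290:330],cv2.COLOR_RGB2HSV)
m=((a[...,0]<8)|(a[...,0]>172))&(a[...,1]>150)&(P[...,2]>.1)&(P[...,2]<.3)
print("head z",np.percentile(P[m][:,2],[50,75,90]),"(before .1958 .1965 .1971)",manip.current_time(),manip.current_force())
old=np.load("top0.npz")["p"]
print("cup est",pix2plane("top",(325.3,239.8),.055)[:2],"spot",AX-.058*E_)
cv2.imwrite("pics/g5.png",np.vstack([np.hstack([cv2.resize(p[180:280,280:380,::-1],(380,300)),cv2.resize(q[190:290,280:380,::-1],(380,300))]),cv2.resize(np.hstack([old[150:320,180:450,::-1],p[150:320,180:450,::-1]]),(760,240))]))
E
```

```text
head z [0.196  0.1968 0.1975] (before .1958 .1965 .1971) 34.7333 [ 0.2651 -0.3514 -0.5278]
cup est [0.575  0.0087] spot [0.5811 0.0122]
```

View pics/g5.png

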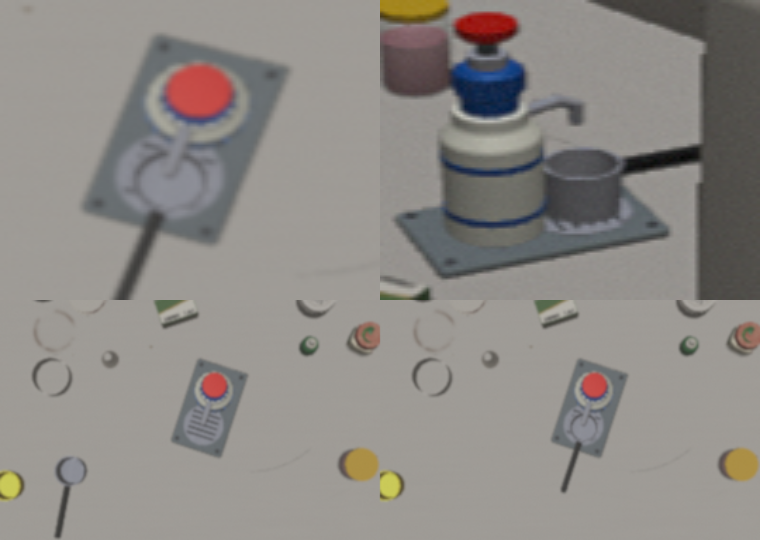

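The cup stands under the spout, about 7 mm from the drip spot, with its handle straight off the front. The plunger is back at its start height, the bystanders are where they were, and the arm is clear.

```bash
python3 -c "
from bench import manip
print(manip.sign_off())"
```

```text
the job is handed in; nothing more can be done
None
```

The job is handed in, with no verdict returned: the cup stands released about 7 mm from the drip spot, handle pointing away from the doser, and the plunger was held 1 s at each stop (about 6.6 N, then 13 N) and came fully back up.

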